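# Uncover the dish viewer and lay the upended dish flat

### The job

Get the dish viewer ready for use. Fold the front panel of its dust cover right back until it lies flat on the rear panel, leaving the glass dish standing on its rim meanwhile. Then tip the dish over with a light push, without picking it up, so that it comes to rest on its base with the open side up, wholly on the viewer's black deck; leave the other things where they are.

Things in the scene. Friction and masses are not known exactly. Their poses are not given: they have to be found in the camera images.
- viewer: Dish viewer, fixed to the worktop: a low black deck in front (robot's side), a white housing behind. Origin on the worktop under the middle of the housing's front face; x to the rear, y to its left seen from the robot, z up. The housing reaches x 0 to 155 mm, y -105 to 105, its top 85 mm above the worktop.
- deck_center (a point): Centre of the deck's top, 85 mm in front of the viewer's origin and 22 mm above the worktop. The deck is flat and has no rim: 170 mm deep (viewer's x -170 to 0 mm), 210 mm wide (y -105 to 105).
- cover_front (a joint): Angle (rad) of the dust cover's front panel about the fold hinge, which lies along the viewer's y. 0: level over the deck, pointing to the viewer's -x; pi/2: upright; pi (stop): flat on the rear panel. Starts half raised, 0.75 to 1.25. The hinge is stiff and stays at any angle, so the panel must be pushed all the way down; about 1 to 2.5 N at the edge moves it.
- cover_rear (a joint): Angle of the rear panel of the dust cover about its hinge at the rear of the housing. 0: flat on the housing top, as it starts and shall stay; grows as its front rises.
- fold_hinge (a point): Middle of the fold hinge between the two clear panels (each 5 mm thick, about 200 mm wide, aluminium edges), above the housing's front edge: viewer's x = 0, 91.5 mm above the worktop. The rear panel reaches 148 mm back from it, its top 1 mm below the hinge line.
- front_edge (a point): Middle of the front panel's free edge: 154 mm from the fold hinge, half way through the panel's thickness. When the panel is level it lies 3.5 mm below the hinge line; folded flat, 3.5 mm above it.
- dish: Clear glass round dish, 60 mm across, 14 mm high, about 50 g. Origin at the centre of its base's outside; z points from the base to the open side. It starts standing on its rim on the deck, z level, the open side facing the robot or either side (up to 95 degrees from the viewer's -x), its top 60 mm above the deck.
- dish_center (a point): Centre of the dish, 7 mm from the base. Pushed near its top from the open side, the dish falls onto its base once it leans beyond about 13 degrees; pushed from the base side it falls on its face. It behaves as a closed disc; lying on its base, z points up and this point is 7 mm above the deck.
- weight_small: Brass weight with a knob, 21 mm across, 31 mm high, standing on the front left corner of the deck; stays there. Origin at the centre of its underside.
- beaker: Glass beaker, 72 mm wide, 78 mm high, to the right of the viewer; stays. Origin at the centre of its underside.
- vial_a: Small brown bottle with a white cap, 36 mm across, 101 mm high, to the left of the viewer's deck; stays. Origin at the centre of its underside.
- vial_b: Small brown bottle with a black cap, 36 mm across, 101 mm high, to the right of the viewer's deck; stays. Origin at the centre of its underside.
- timer: White bench timer, 70 x 62 mm, 22 mm high, on the worktop at the right; stays. Origin at the centre of its underside.
- marker: White and black marker pen, 135 mm long, 16 mm thick, lying near the front edge at the left; stays. Origin at the centre of its underside.
There are look-alikes about, which are no part of the job. Leave any orange look-alike of the dish alone.

How it is judged:
By the outcome, as a careful person would: the job done as asked, in the order asked, and still so for the second after the job is handed in, with the robot touching nothing.
It also fails if it takes over 48 s, if anything falls off the work surface, if the arm or the gripper's body presses on something with over 40 N, if the wrist force passes 120 N, or if a joint passes its speed limit or range.

### The arm

A 7-joint arm with a two-finger parallel gripper is mounted at the origin on a cart in front of the work surface, level with it; the furniture and walls round the work are solid. World frame = base frame: x ahead of the robot, y to its left, z up, the work surface at z = 0. Lengths are in mm, angles in rad, forces in N, time in s.
With the tool pointing down it reaches from about 400 to 925 mm from the base axis. Payload 5.6 kg.
Tool frame: the origin (TCP) lies midway between the tips of the shut fingers; the grasp point (between the pads) lies 19 mm behind it; z points along the fingers, y is the line along which they close (so a half turn about z gives the same grasp; the last joint's range is limited). The gripper opens to 85 mm and grips with 20 to 120 N. Pads are 22 mm wide; open, the fingers measure 114 mm over their backs; the gripper's body (76 mm by 85 mm) begins 54 mm behind the grasp point. The pads swing forward as they close: fully open they stand 13 mm farther back than shut.
Start: joints at [-1.209, 0.468, -0.012, 1.603, 0.006, 1.071, -0.056], TCP at [256.032, 597.458, 231.29] pointing down, gripper open.
Joint ranges: [-2.53, 2.53], [-0.31, 2.02], [-1.57, 1.55], [0.28, 2.44], [-1.29, 4.43], [0.15, 1.84], [-2.92, 2.92]. Speed limits (rad/s): [2.57, 2.57, 3.14, 3.14, 3.14, 3.14, 3.14].

### API

Orientations are given as a unit quaternion [x, y, z, w].
In Python, from rig import get_state, get_image, camera_info, job_done gives the robot as it stands.
- The arm moves only by the tool play_rows, never from a script. Its argument "motion" is a list of rows, each a list of 4 numbers: the shift along the tool's x, y, z scaled (see below), then the turn about the tool's z scaled (see below). A call has 1 to 12 rows; each row is the pose to reach, as a shift and turn from the pose commanded when the call began, along the tool's axes at that moment, turning the shorter way round; what a row does not reach only later rows make up. The controller multiplies each number of a shift by 0.25 m and each number of a turn by 180 degrees. A row lasts 1/8 s, in which the tool goes at most 62.5 mm and 10.7 degrees, less where a joint would pass 70% of its speed; a pose out of reach is approached as far as the arm can. A call with a number of a shift or a turn outside -1 to 1 is refused whole. A call with a gripper value outside its range is refused whole. "claw" is the gripper's target within -1 to 1 (fully open at 1, half-way at 0, shut at -1), set as the call begins (left out, the last holds). The fingers move at their own pace and stop on an object; the grip force is fixed at half the most. Time passes only in rows, so rows that repeat a pose let the fingers close. It gives the time, the measured TCP pose, the force, the opening and the grip force at its end, in the units of the state.
- get_state(): the state, without advancing time (a new reading comes with each control period).
- get_image(name): name is "scene" or "top" or "wrist"; returns the picture (420x560x3 uint8, red, green, blue); there is no depth.
- camera_info(name): a dict with "K" (3x3 intrinsics, pixels), "dist_coeffs" ([k1, k2, p1, p2, k3] as OpenCV has them; the pictures are not rectified), "cam_to_world" (4x4, takes a point from camera to world coordinates). Camera axes: x right, y down, z forward; pixel columns grow to the right and rows downward; lengths in mm; the calibration is good to about 2 mm. A picture is of the moment at which its call begins: read the wrist's pose just before it. camera_info takes no time and is no camera call; for the wrist camera it gives the pose at the moment of the call.
- job_done(): hands the job in; it is judged then, once.
The state is a dict: "clock": time; "joints": joint angles; "joint_vel": joint speeds; "joint_torque": joint torques, N m; "ee_pos": TCP position; "tcp_rot": TCP orientation; "ft_force": force on the tool from outside, world axes, zero at the start; "wrist_torque": the same for the moment, N m; "width": opening from 0.0 (shut) to 1.0 (fully open); "grasp_force": force on a finger pad.
Only numpy, scipy, OpenCV 4.12 (cv2) and the standard library are available. Lean on these libraries where they do the work, as an engineer would, in place of code of your own. Each camera call takes 0.05 s, during which the arm holds its last target. There are 200 camera calls.

## Working session

There is one attempt and no reset: what is moved stays moved. The work goes in short steps, Python scripts to look and compute and a tool call to move; the robot and the scene stay as the last step left them, time stands still between calls to the robot, and variables do not carry over. Pictures are saved under pics/ and viewed, at most 10 in all, crops included, and the job is handed in when it is done.

Besides the shell and the picture viewer there is one more tool, called after ">>>" by a JSON object that holds its "op" and its "data", one argument or row to a line. play_rows: Moves the arm, as the interface text tells. Shifts and turns lie within -1 to 1; 1 stands for 0.25 m of shift or 180 degrees of turn. Its arguments: {"type":"object","properties":{"motion":{"type":"array","items":{"type":"array","items":{"type":"number"}}},"claw":{"type":"number"}},"required":["motion"]}

```bash
mkdir -p pics; python3 - <<'E'
from rig import *
import cv2
for n in ("scene","top"):
    cv2.imwrite(f"pics/{n}0.png",get_image(n)[:,:,::-1]); c=camera_info(n); print(n,c["K"],c["dist_coeffs"],c["cam_to_world"])
s=get_state();print(s["clock"],s["ee_pos"],s["tcp_rot"],s["width"])
E
```

```text
scene [[429.33424792   0.         282.25521491]
 [  0.         429.33424792 212.08296275]
 [  0.           0.           1.        ]] [-0.12065751  0.          0.          0.          0.        ] [[ 8.61337611e-01 -1.92600151e-01  4.70109244e-01 -4.58616491e+01]
 [-5.07273551e-01 -3.76630987e-01  7.75127501e-01 -1.06380365e+03]
 [ 2.77680350e-02 -9.06120456e-01 -4.22107398e-01  6.13197828e+02]
 [ 0.00000000e+00  0.00000000e+00  0.00000000e+00  1.00000000e+00]]
top [[436.50746574   0.         276.57543614]
 [  0.         436.50746574 206.05404266]
 [  0.           0.           1.        ]] [-0.07350063  0.          0.          0.          0.        ] [[ 2.56349521e-02 -9.81063488e-01  1.91982506e-01  3.34732973e+02]
 [-9.99665030e-01 -2.58416292e-02  1.42766239e-03 -1.20967035e+02]
 [ 3.56051328e-03 -1.91954795e-01 -9.81397310e-01  1.17909652e+03]
 [ 0.00000000e+00  0.00000000e+00  0.00000000e+00  1.00000000e+00]]
0.1 [255.84504698 596.99276643 230.42221595] [ 2.01050931e-01  9.79580470e-01 -7.84640165e-04 -1.04107005e-04] 0.9978001551900787
```

View pics/scene0.png

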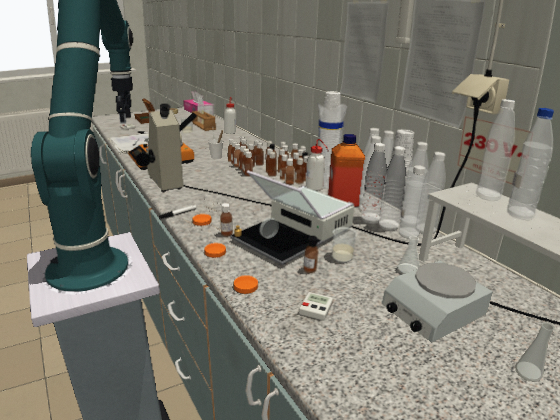

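View pics/top0.png

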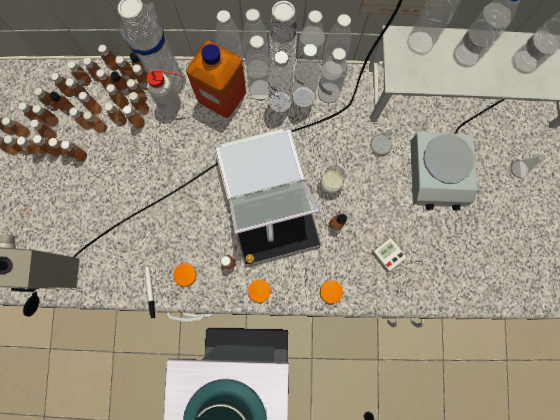

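The scene picture shows the viewer with its panel half raised and the dish near (270,228). In the top picture the deck corners are near (243,262) and (318,247), and the dish is edge-on near (270,231). I'll enlarge both.

```bash
python3 - <<'E'
import cv2,numpy as np
a=cv2.imread("pics/scene0.png")[165:275,215:365];b=cv2.imread("pics/top0.png")[125:270,205:350]
f=lambda i,s:cv2.resize(i,None,fx=s,fy=s,interpolation=cv2.INTER_CUBIC)
cv2.imwrite("pics/a.png",f(a,5)); cv2.imwrite("pics/b.png",f(b,4))
E
```

```text
(no output)
```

View pics/a.png

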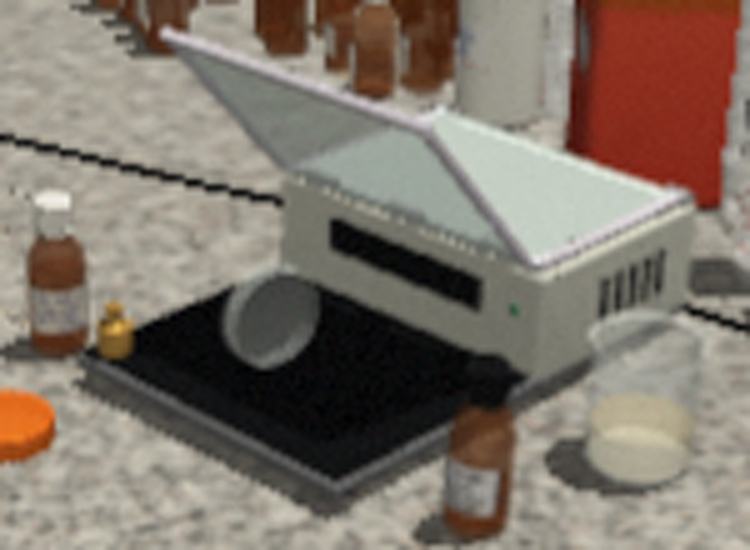

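View pics/b.png

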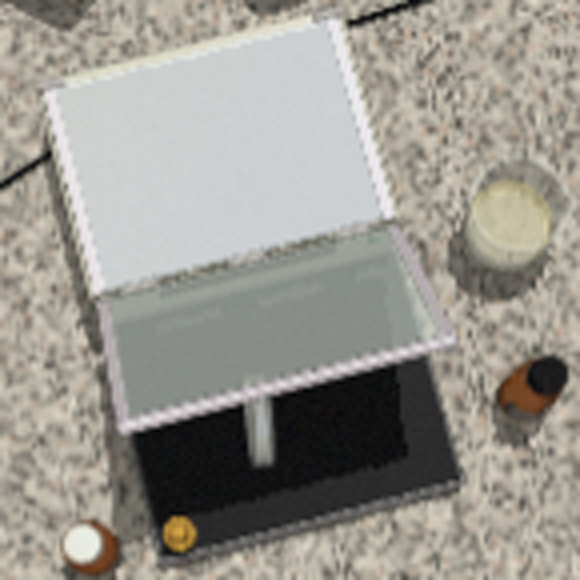

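The enlarged crops show the deck, panel, weight, and the dish with its axis roughly along the viewer's y. The dish covers about x 222..321, y 268..370 in the scene crop, and x 245..275 with its bottom at 467 in the top crop. Next I'll fit the poses.

```bash
cat > h.py <<'E'
from rig import *
import numpy as np, cv2
from scipy.optimize import least_squares
def proj(P,c):
    T=np.linalg.inv(c["cam_to_world"]); 
    return cv2.projectPoints(np.asarray(P,float).reshape(-1,3),cv2.Rodrigues(T[:3,:3])[0],T[:3,3],c["K"],np.array(c["dist_coeffs"]))[0][:,0]
def V2W(p,P):
    c,s=np.cos(p[2]),np.sin(p[2]);P=np.asarray(P,float).reshape(-1,3)
    return P@np.array([[c,s,0],[-s,c,0],[0,0,1]])+[p[0],p[1],0]
def dishpts(cx,cy,psi):  # viewer frame, z axis dir psi measured from -x
    t=np.linspace(0,2*np.pi,72); ax=np.array([-np.cos(psi),-np.sin(psi),0]); e=np.array([-ax[1],ax[0],0])
    return np.vstack([np.array([cx,cy,52])+k*ax+30*(np.cos(t)[:,None]*e+np.sin(t)[:,None]*[0,0,1]) for k in(-7,7)])
E
cat > fit.py <<'E'
from h import *
S,T=camera_info("scene"),camera_info("top")
sc=lambda *q:(np.array(q)-2)/5+[215,165]
tp=lambda *q:(np.array(q)-1.5)/4+[205,125]
edge=lambda a:[[-154*np.cos(a)-3.5*np.sin(a)*-1*-1,y,91.5+154*np.sin(a)-3.5*np.cos(a)] for y in(100,-100)]
def res(p):
    D=[[-170,105,22],[-170,-105,22]];H=[[0,100,91.5],[0,-100,91.5]];R=[[148,100,90.5],[148,-100,90.5]]
    A=V2W(p,D+H+R+edge(p[3]))
    rt=proj(A,T)-tp((160,555),(458,480),(100,292),(395,220),(47,92),(335,20),(125,428),(452,340))
    rs=proj(A[[0,1,2,3,5,6,7]],S)-sc((88,365),(335,485),(285,175),(535,262),(690,195),(168,35),(430,128))
    return np.r_[rt.ravel(),rs.ravel()]
r=least_squares(res,[500,-150,0.2,1.],loss="soft_l1");v=r.x;print(v,np.round(res(v).reshape(-1,2),1).tolist())
def rd(q):
    P=V2W(v,dishpts(*q));a=proj(P,S);b=proj(P,T)
    m=(sc((222,268),(321,370)));n=tp((245,0),(275,467))
    return [a[:,0].min()-m[0,0],a[:,1].min()-m[0,1],a[:,0].max()-m[1,0],a[:,1].max()-m[1,1],b[:,0].min()-n[0,0],b[:,0].max()-n[1,0],b[:,1].max()-n[1,1]]
for p0 in (1.3,1.6,1.9):
    q=least_squares(rd,[-85,10,p0]);print(q.x,q.cost,np.round(rd(q.x),1))
q=q.x
print("dish c W",V2W(v,[q[0],q[1],52]),"edge W",V2W(v,edge(v[3])),"hinge",V2W(v,[0,0,91.5]),"weight/vial px->")
def ray(c,u,z):
    n=cv2.undistortPoints(np.array([[u]],float),c["K"],np.array(c["dist_coeffs"]))[0,0];M=c["cam_to_world"];d=M[:3,:3]@[*n,1];return M[:3,3]+d*(z-M[2,3])/d[2]
for nm,u,z in(("w",(178,532),50),("va",(82,547),101),("vb",(548,375),101),("bk",(510,205),70)):
    w=ray(T,tp(u)[0],z);print(nm,w,V2W([0,0,-v[2]],w-[v[0],v[1],0]))
E
python3 fit.py
```

```text
[ 5.91735670e+02 -9.25404564e+01  2.84380771e-01  8.45590103e-01] [[0.1, 2.2], [2.2, 0.6], [-1.1, 1.0], [0.8, -0.5], [-1.0, -2.4], [0.7, -2.8], [-1.6, 0.5], [2.1, 0.2], [-2.2, -3.6], [0.7, -0.4], [0.7, -2.5], [1.3, 0.3], [0.2, -0.4], [-1.0, -1.3], [-0.2, -0.5]]
[-98.98049898  16.65791938   1.23335098] 2.22510737888631 [-0.8 -1.5  0.3 -0.9  0.7  0.4  0.1]
[-98.88287346  16.68519412   1.40554146] 1.9915262977907364 [-0.3 -1.6 -0.3 -0.8  0.6  0.5  0. ]
[-98.88287376  16.68519371   1.40554142] 1.991526297790344 [-0.3 -1.6 -0.3 -0.8  0.6  0.5  0. ]
dish c W [[ 492.14312041 -104.26830422   52.        ]] edge W [[ 463.12132178  -25.95034902  204.42633416]
 [ 519.23395112 -217.91746294  204.42633416]] hinge [[591.73567032 -92.54045641  91.5       ]] weight/vial px->
w [418.2719519 -52.030303   50.       ] [[-155.13099087   87.55061286   50.        ]]
va [403.67375762   3.57390261 101.        ] [[-153.54236608  145.01722254  101.        ]]
vb [ 518.44723669 -283.32103931  101.        ] [[-123.87084612 -162.5559559   101.        ]]
bk [ 636.38652158 -263.31774084   70.        ] [[  -5.05633706 -176.44549541   70.        ]]
```

>>> {"op": "play_rows", "data": {
  "motion": [
    [-0.19,-0.19,0,-0.055],
    [-0.38,-0.38,0,-0.11],
    [-0.57,-0.57,0,-0.165],
    [-0.76,-0.76,0,-0.22],
    [-0.76,-0.76,0,-0.22],
    [-0.76,-0.76,0,-0.22]
  ],
  "claw": -1
}}

```text
clock: 0.85
ee_pos: [356.5, 346.5, 231.3]
tcp_rot: [-0.141, 0.99, -0.0, 0.0]
ft_force: [-0.8, 0.2, -0.2]
width: -0.001
grasp_force: 0.0
```

>>> {"op": "play_rows", "data": {
  "motion": [
    [0,-0.25,0,0],
    [0,-0.5,0,0],
    [0,-0.75,0,0],
    [0,-1,0,0],
    [0,-1,0,0]
  ]
}}

```text
clock: 1.48
ee_pos: [427.7, 104.7, 231.4]
tcp_rot: [-0.139, 0.99, -0.0, 0.0]
ft_force: [-1.2, 1.2, -0.7]
width: -0.001
grasp_force: 0.0
```

```bash
cat >> h.py <<'E'
v=np.array([591.7,-92.5,.2844])
def st():
    s=get_state();R=cv2.Rodrigues(__import__("scipy.spatial.transform",fromlist=["Rotation"]).Rotation.from_quat(s["tcp_rot"]).as_rotvec())[0]
    p=V2W([0,0,-v[2]],np.array(s["ee_pos"])-[v[0],v[1],0])[0]
    print("t",round(s["clock"],2),"viewer TCP",p.round(1),"toolx yaw-v deg",round(float(np.degrees(np.arctan2(R[1,0],R[0,0])-v[2])),1),"F",np.round(s["ft_force"],1),"w",round(s["width"],2))
    return p
E
python3 -c "from h import *;st()"
```

```text
t 1.48 viewer TCP [-102.1  235.3  231.4] toolx yaw-v deg -180.3 F [-1.2  1.2 -0.7] w -0.0
```

>>> {"op": "play_rows", "data": {
  "motion": [
    [0.2,-0.1,0,0],
    [0.4,-0.25,0,0],
    [0.4,-0.5,0,0],
    [0.4,-0.75,0,0],
    [0.4,-0.94,0,0],
    [0.4,-0.94,0,0]
  ]
}}

```text
clock: 2.22
ee_pos: [398.3, -147.2, 231.4]
tcp_rot: [-0.141, 0.99, -0.001, 0.0]
ft_force: [0.1, 1.3, -0.9]
width: -0.003
grasp_force: 0.0
```

```bash
python3 -c "
from h import *;st()
a=get_image('wrist');b=get_image('top')
cv2.imwrite('pics/t1.png',b[:,:,::-1])
cv2.imwrite('pics/w1.png',a[:,:,::-1])
print(camera_info('wrist')['cam_to_world'])"
```

```text
t 2.23 viewer TCP [-201.     1.7  231.4] toolx yaw-v deg -180.1 F [ 0.1  1.3 -0.9] w -0.0
[[-2.82418733e-01  9.14830100e-01  2.88661650e-01  3.22735701e+02]
 [ 9.59290523e-01  2.68964299e-01  8.61388305e-02 -1.65404420e+02]
 [ 1.16271653e-03  3.01237604e-01 -9.53548401e-01  3.74749058e+02]
 [ 0.00000000e+00  0.00000000e+00  0.00000000e+00  1.00000000e+00]]
```

View pics/w1.png

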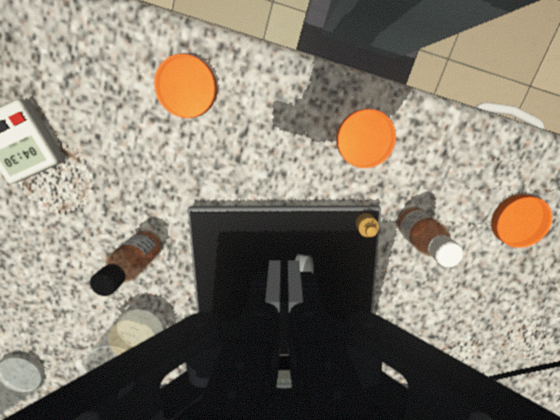

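The wrist picture shows deck front corners at about (192,210) and (380,208), the weight at (368,227), and the dish partly hidden near (303,263). I'll check the viewer fit against these.

```bash
python3 - <<'E'
from h import *
c=camera_info("wrist")
print(proj(V2W(v,[[-170,-105,22],[-170,105,22],[0,-105,22]]),c).round(1))
for a in(.75,.85,1,1.2,1.4,1.57):print(a,-154*np.cos(a)-6*np.sin(a)-11,91.5+130*np.sin(a))
for a in(1.57,1.8,2,2.2,2.4,2.6,2.8,3,3.14):print(a,-135*np.cos(a)-6*np.sin(a)-11,91.5+135*np.sin(a)-6*np.cos(a))
E
```

```text
[[180.  209.3]
 [375.9 209.6]
 [192.4 342.5]]
0.75 -127.76991836670842 180.11303880303342
0.85 -117.145086897129 189.16645266823804
1 -99.2553810125409 200.89122802502655
1.2 -72.39532870521109 212.66508117573943
1.4 -43.08763838656788 219.60846489849982
1.57 -17.12263241104393 221.4999587811385
1.57 -17.107502203539998 226.49517923553327
1.8 13.82919699829759 224.3326427367149
2 39.72403837291013 216.7520336407499
2.2 63.59667240655415 204.17802121917674
2.4 84.49537251476123 187.11189166765283
2.6 101.5869734738791 166.23401771611137
2.8 114.1900870893334 142.37673431505914
3 121.80226699270094 116.49115606768476
3.14 123.99027286571891 97.71500053409096
```

>>> {"op": "play_rows", "data": {
  "motion": [
    [-0.1,0,0.12,0],
    [-0.2,0,0.18,0],
    [-0.29,0,0.18,0],
    [-0.33,0,0.17,0],
    [-0.37,0,0.15,0],
    [-0.41,0,0.12,0],
    [-0.46,0,0.1,0],
    [-0.51,0,0.08,0],
    [-0.56,0,0.06,0],
    [-0.61,0,0.05,0],
    [-0.61,0,0.05,0]
  ]
}}

```text
clock: 3.7
ee_pos: [544.4, -101.9, 218.7]
tcp_rot: [-0.143, 0.99, -0.0, 0.0]
ft_force: [-0.7, -0.2, -0.6]
width: 0.005
grasp_force: 0.0
```

```bash
python3 -c "
from h import *;st()
a=get_image('scene')[145:275,205:365]
cv2.imwrite('pics/s2.png',cv2.resize(a[:,:,::-1],None,fx=4,fy=4,interpolation=2))"
```

```text
t 3.7 viewer TCP [-48.1   4.2 218.7] toolx yaw-v deg -179.8 F [-0.7 -0.2 -0.6] w 0.0
```

View pics/s2.png

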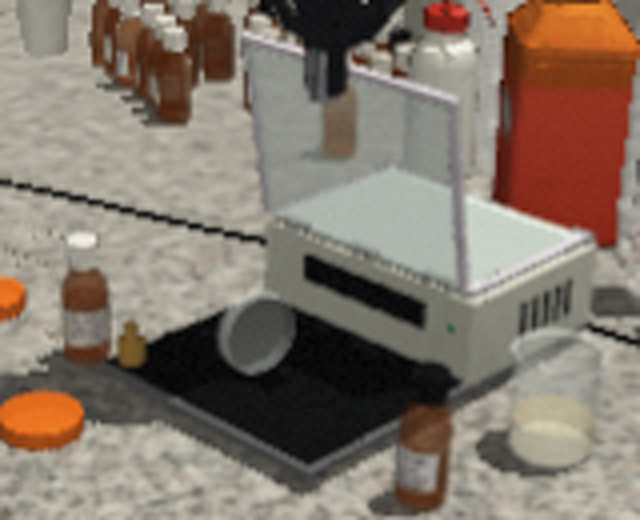

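The panel is now near upright, the rear panel is still flat, and the dish is still standing. I'll go on over the top.

>>> {"op": "play_rows", "data": {
  "motion": [
    [-0.062,0,-0.02,0],
    [-0.124,0,-0.03,0],
    [-0.19,0,-0.03,0],
    [-0.25,0,-0.02,0],
    [-0.3,0,-0.008,0],
    [-0.352,0,0.012,0],
    [-0.4,0,0.035,0],
    [-0.448,0,0.065,0],
    [-0.49,0,0.095,0],
    [-0.53,0,0.135,0],
    [-0.57,0,0.175,0],
    [-0.6,0,0.22,0]
  ]
}}

```text
clock: 5.25
ee_pos: [687.7, -59.9, 162.9]
tcp_rot: [-0.143, 0.99, 0.0, 0.0]
ft_force: [0.0, -0.7, 0.5]
width: -0.004
grasp_force: 0.2
```

>>> {"op": "play_rows", "data": {
  "motion": [
    [-0.03,0,0.05,0],
    [-0.05,0,0.1,0],
    [-0.065,0,0.15,0],
    [-0.08,0,0.2,0],
    [-0.085,0,0.235,0],
    [-0.085,0,0.26,0],
    [-0.085,0,0.26,0]
  ]
}}

```text
clock: 6.12
ee_pos: [707.3, -54.2, 98.6]
tcp_rot: [-0.143, 0.99, 0.0, -0.0]
ft_force: [0.9, -0.1, 0.4]
width: -0.002
grasp_force: 0.0
```

```bash
python3 -c "
from h import *;st()"
```

```text
t 6.12 viewer TCP [121.7   4.3  98.6] toolx yaw-v deg -179.9 F [ 0.9 -0.1  0.4] w -0.0
```

>>> {"op": "play_rows", "data": {
  "motion": [
    [0,0,0.008,0],
    [0,0,0.016,0],
    [0,0,0.02,0],
    [0,0,0.02,0]
  ]
}}

```text
clock: 6.62
ee_pos: [707.8, -54.3, 97.3]
tcp_rot: [-0.143, 0.99, 0.0, 0.001]
ft_force: [-7.2, 1.0, 15.4]
width: 0.002
grasp_force: 7.9
```

>>> {"op": "play_rows", "data": {
  "motion": [
    [0,0,-0.2,0],
    [0,0,-0.4,0],
    [0.25,0,-0.52,0],
    [0.5,0,-0.52,0],
    [0.68,0.2,-0.52,0],
    [0.68,0.36,-0.52,0],
    [0.68,0.36,-0.52,0]
  ]
}}

```text
clock: 7.5
ee_pos: [517.6, -12.2, 224.4]
tcp_rot: [-0.145, 0.989, 0.001, 0.0]
ft_force: [0.3, -1.3, 0.9]
width: -0.0
grasp_force: 0.0
```

```bash
python3 - <<'E'
from h import *
st();c=camera_info('wrist');a=get_image('wrist');b=get_image('scene')[160:280,210:360];t=get_image('top')[120:270,200:350]
np.save('c.npy',c["cam_to_world"])
r=lambda i,w,h:cv2.resize(i[:,:,::-1],(w,h),interpolation=2)
o=np.zeros((600,800,3),np.uint8);cv2.imwrite('pics/wfull.png',a[:,:,::-1])
u=proj(V2W(v,[-99,17,50]),c)[0].astype(int);print(u)
x0=int(np.clip(u[0]-70,0,420));y0=int(np.clip(u[1]-70,0,280));print(x0,y0)
o[:400,:400]=r(a[y0:y0+140,x0:x0+140],400,400);o[:400,400:]=r(t,400,400);o[400:,:250]=r(b,250,200);o[400:,260:526]=r(a,266,200)
cv2.imwrite('pics/m3.png',o)
E
```

```text
t 7.5 viewer TCP [-48.6  97.8 224.4] toolx yaw-v deg -179.6 F [ 0.3 -1.3  0.9] w -0.0
[193 133]
123 63
```

View pics/m3.png

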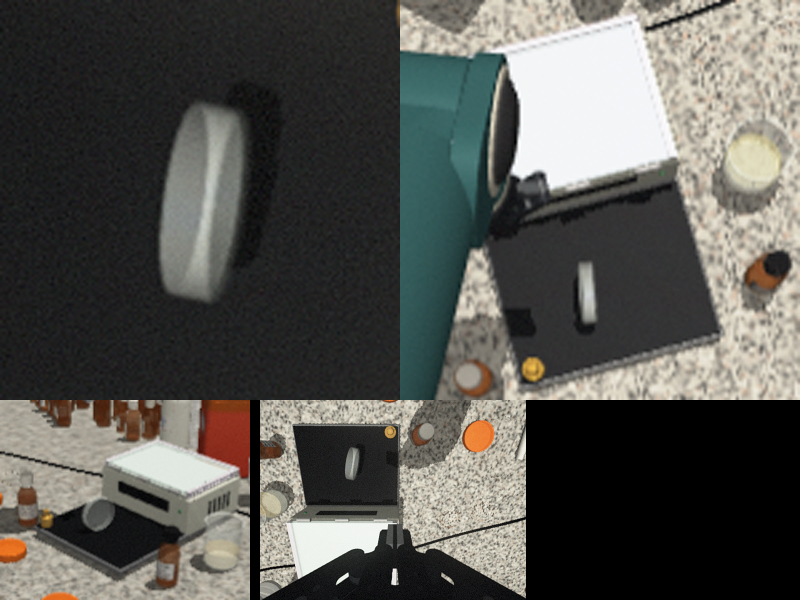

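The panel lies flat on the rear panel in all views. The dish stands in the wrist crop at (200,200), and which side is open is not yet clear, so I'll stretch the contrast.

```bash
python3 - <<'E'
import cv2,numpy as np
a=cv2.imread('pics/wfull.png')[92:175,172:218];s=cv2.imread('pics/scene0.png')[215:242,256:282]
n=lambda i,w,h:cv2.resize(cv2.normalize(cv2.cvtColor(i,6).clip(30,255),None,0,255,cv2.NORM_MINMAX),(w,h),interpolation=cv2.INTER_CUBIC)
o=np.zeros((600,800),np.uint8);o[:,:333]=n(a,333,600);o[:440,360:784]=n(s,424,440)
cv2.imwrite('pics/e.png',o)
E
```

```text
(no output)
```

View pics/e.png

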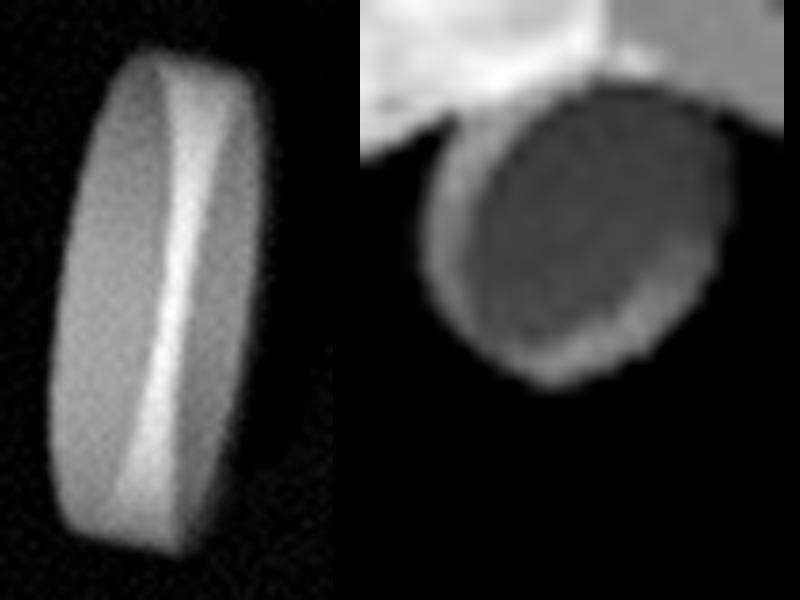

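>>> {"op": "play_rows", "data": {
  "motion": [
    [-0.06,-0.16,0,0],
    [-0.11,-0.323,0.05,0],
    [-0.11,-0.323,0.25,0],
    [-0.11,-0.323,0.458,0],
    [-0.11,-0.323,0.458,0],
    [-0.11,-0.323,0.458,0]
  ]
}}

```text
clock: 8.4
ee_pos: [569.4, -86.6, 110.7]
tcp_rot: [-0.142, 0.99, -0.001, 0.001]
ft_force: [-0.1, -0.1, 0.6]
width: 0.002
grasp_force: 0.0
```

```bash
python3 - <<'E'
from h import *
st();c=camera_info('wrist');a=get_image('wrist')
cv2.imwrite('pics/w4.png',a[:,:,::-1]);np.save('c4.npy',c["cam_to_world"])
print(V2W([0,0,-v[2]],c["cam_to_world"][:3,3]-[v[0],v[1],0]))
u=proj(V2W(v,[-99,17,60]),c)[0].astype(int);print(u)
x0=int(np.clip(u[0]-80,0,400));y0=int(np.clip(u[1]-80,0,260));print(x0,y0)
k=cv2.resize(a[y0:y0+160,x0:x0+160,::-1],(600,600),interpolation=2)
cv2.imwrite('pics/w4c.png',cv2.convertScaleAbs(k,alpha=1.4,beta=-20))
E
```

```text
t 8.4 viewer TCP [-19.7  11.9 110.7] toolx yaw-v deg -180.0 F [-0.1 -0.1  0.6] w 0.0
[[-97.63227499  12.86906328 254.35854597]]
[291  99]
211 19
```

View pics/w4c.png

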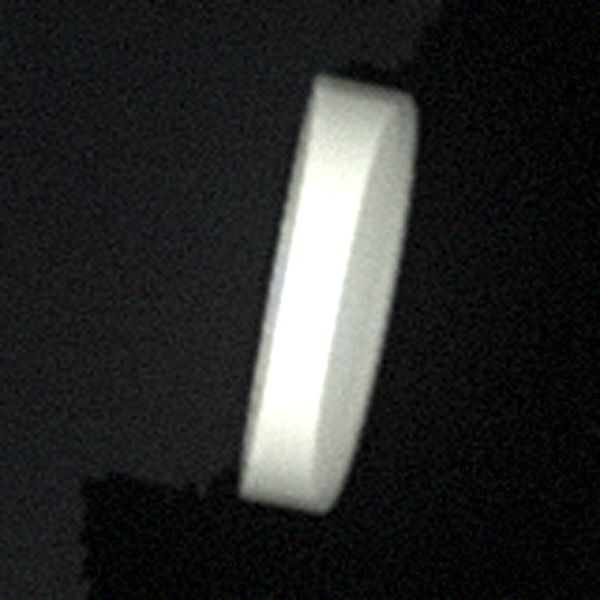

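The wrist view from overhead shows the dish tilted a little in yaw, its -y face almost edge-on at left and a duller lens on the +y side (crop 340..400, row 310). I'll fit its pose to the outlines and test which end plane carries the base.

```bash
cat > d.py <<'E'
from h import *
w=camera_info("wrist"); 
def cam(T): d=dict(w); d["cam_to_world"]=T; return d
I=[(cv2.imread("pics/wfull.png",0),cam(np.load("c.npy"))),(cv2.imread("pics/w4.png",0),cam(np.load("c4.npy")))]
obs=[]
for g,c in I:
    u=proj(V2W(v,[-99,17,55]),c)[0].astype(int)
    m=np.zeros_like(g);y,x=max(u[1]-75,0),max(u[0]-40,0);m[y:u[1]+75,x:u[0]+50]=(cv2.GaussianBlur(g,(3,3),0)[y:u[1]+75,x:u[0]+50]>62)
    n,l,s,_=cv2.connectedComponentsWithStats(m);k=1+np.argmax(s[1:,4]);print(s[k])
    obs.append(cv2.convexHull(np.argwhere(l==k)[:,::-1].astype(np.int32))[:,0].astype(float))
A=np.linspace(0,2*np.pi,24,endpoint=False);dirs=np.c_[np.cos(A),np.sin(A)]
def res(q):
    P=V2W(v,dishpts(*q[:3]));r=[]
    for i,((g,c),o) in enumerate(zip(I,obs)):
        p=proj(P,c)+(q[3:5] if i else 0);r+=[(p@dirs.T).max(0)-(o@dirs.T).max(0)]
    return np.concatenate(r)
best=min((least_squares(res,[-99,17,p0,0,0],loss="soft_l1") for p0 in(1.3,1.6,1.8)),key=lambda r:r.cost)
q=best.x
if __name__=="__main__":
    print(q.round(3),best.cost,np.abs(res(q)).mean())
    # profile across the middle of the dish
    for i,(g,c) in enumerate(I):
        D=dishpts(*q[:3]);pr=proj(V2W(v,D),c)+(q[3:5] if i else 0)
        for k in(0,1):
            P=pr[k*72:(k+1)*72];print(i,"plane z=%d"%(-7,7)[k],"top pt",P[18].round(1),"bottom pt",P[54].round(1))
        r=int(pr[:,1].mean());x0=int(pr[:,0].min())-3;print("row",r,"cols from",x0,g[r-2:r+3,x0:x0+45].mean(0).astype(int).tolist())
E
python3 d.py
```

```text
[ 178   99   31   69 1648]
[ 275   39   47  116 3589]
[-98.124  18.754   1.382   1.886  -1.369] 37.05846786673932 1.3885119975812967
0 plane z=-7 top pt [194.3 139.1] bottom pt [208.9 135.6]
0 plane z=7 top pt [177.2 135.7] bottom pt [194.7 132.8]
row 134 cols from 173 [29, 30, 30, 30, 30, 26, 51, 112, 135, 139, 140, 137, 137, 138, 138, 138, 138, 139, 137, 136, 144, 176, 193, 189, 166, 136, 123, 122, 124, 120, 123, 123, 117, 84, 52, 39, 25, 20, 16, 17, 16, 18, 19, 20, 24]
1 plane z=-7 top pt [312.9 101.2] bottom pt [305.1 105.4]
1 plane z=7 top pt [284.   95.4] bottom pt [283.8 101.1]
row 99 cols from 271 [36, 35, 38, 37, 36, 36, 37, 38, 37, 35, 50, 100, 141, 150, 169, 207, 225, 225, 224, 225, 223, 223, 224, 225, 223, 224, 224, 225, 225, 216, 184, 160, 156, 156, 156, 153, 149, 148, 144, 147, 150, 148, 140, 117, 74]
```

>>> {"op": "play_rows", "data": {
  "motion": [
    [0,-0.16,0,0],
    [0,-0.32,0.03,0],
    [0,-0.48,0.09,0],
    [0,-0.48,0.09,0],
    [0,-0.48,0.09,0]
  ]
}}

```text
clock: 9.07
ee_pos: [603.0, -200.3, 88.6]
tcp_rot: [-0.143, 0.99, -0.0, 0.001]
ft_force: [0.5, 0.2, 1.1]
width: -0.002
grasp_force: 0.0
```

```bash
cat > snap.py <<'E'
import sys
from h import *
st();c=camera_info('wrist');a=get_image('wrist');n=sys.argv[1]
cv2.imwrite(f'pics/{n}.png',a[:,:,::-1]);np.save(n+'.npy',c["cam_to_world"])
p=proj(V2W(v,dishpts(-98,19,1.38)),c);print(p.min(0),p.max(0))
E
python3 snap.py s5
```

```text
t 9.07 viewer TCP [ -19.4 -106.6   88.6] toolx yaw-v deg -179.9 F [0.5 0.2 1.1] w -0.0
[481.50353797  31.18842123] [608.38090239 163.27920793]
```

>>> {"op": "play_rows", "data": {
  "motion": [
    [0,0.25,0,0],
    [0,0.5,0,0],
    [0,0.75,0,0],
    [0,1,0,0],
    [0,1,0,0],
    [0,1,0,0]
  ]
}}

```text
clock: 9.88
ee_pos: [531.9, 40.2, 87.8]
tcp_rot: [-0.144, 0.99, 0.0, 0.001]
ft_force: [-0.8, -0.5, 1.3]
width: 0.001
grasp_force: 0.0
```

```bash
python3 snap.py s6; python3 - <<'E'
import cv2,numpy as np
from h import *
o=np.zeros((600,800),np.uint8)
for i,n in enumerate(("s5","s6")):
    g=cv2.imread(f"pics/{n}.png",0);d=camera_info("wrist");d["cam_to_world"]=np.load(n+".npy")
    u=proj(V2W(v,dishpts(-98,19,1.38)),d);c=((u.min(0)+u.max(0))/2).astype(int)
    x=int(np.clip(c[0]-50,0,460));y=int(np.clip(c[1]-75,0,270));print(n,x,y)
    o[:,i*400:i*400+400]=cv2.convertScaleAbs(cv2.resize(g[y:y+150,x:x+100],(400,600),interpolation=2),alpha=1.4,beta=-15)
cv2.imwrite("pics/both.png",o)
E
```

```text
t 9.88 viewer TCP [-20.2 144.1  87.8] toolx yaw-v deg -179.8 F [-0.8 -0.5  1.3] w 0.0
[-38.28586587  31.8821231 ] [ 78.91242737 164.38252286]
s5 460 22
s6 0 23
```

View pics/both.png

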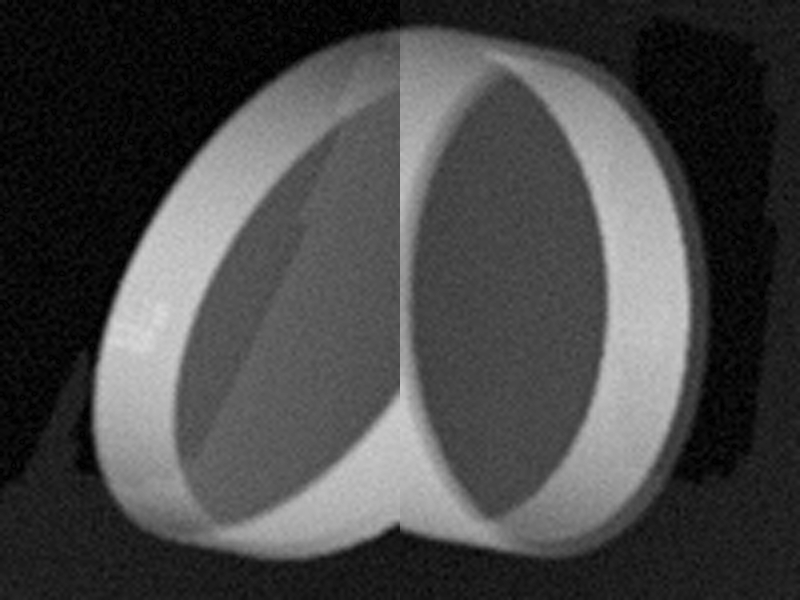

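In this picture (left half from -y, right half from +y), only the +y side has the dim base band outside the wall, at x 690..710. So the base is on +y and the dish opens to -y. I'll push from -y toward +y along its axis.

>>> {"op": "play_rows", "data": {
  "motion": [
    [0,0,-0.2,0],
    [0.08,-0.2,-0.2,0.03],
    [0.2,-0.42,-0.2,0.06],
    [0.32,-0.62,-0.2,0.06],
    [0.357,-0.736,-0.15,0.06],
    [0.357,-0.736,-0.05,0.06],
    [0.357,-0.736,0.071,0.06],
    [0.357,-0.736,0.071,0.06],
    [0.357,-0.736,0.071,0.06]
  ]
}}

```text
clock: 11.05
ee_pos: [498.1, -163.7, 70.0]
tcp_rot: [-0.048, 0.999, -0.0, 0.001]
ft_force: [0.2, -0.1, 0.8]
width: 0.0
grasp_force: 0.0
```

```bash
python3 snap.py s7; python3 - <<'E'
from h import *
g=cv2.imread("pics/s7.png",0);c=camera_info("wrist")
print(c["cam_to_world"][:3,3])
E
```

```text
t 11.05 viewer TCP [-109.8  -42.1   70. ] toolx yaw-v deg -190.8 F [ 0.2 -0.1  0.8] w 0.0
[374.10596296 203.04223649] [443.4867521 322.2316555]
[ 420.68892367 -170.14857271  213.84676104]
```

>>> {"op": "play_rows", "data": {
  "motion": [
    [0,0.07,0,0],
    [0,0.12,0,0],
    [0,0.14,0,0],
    [0,0.15,0,0],
    [0,0.16,0,0],
    [0,0.17,0,0],
    [0,0.18,0,0],
    [0,0.19,0,0],
    [0,0.2,0,0],
    [0,0.21,0,0],
    [0,0.22,0,0],
    [0,0.22,0,0]
  ]
}}

```text
clock: 12.6
ee_pos: [492.4, -107.4, 69.0]
tcp_rot: [-0.049, 0.999, 0.0, 0.0]
ft_force: [0.2, 0.4, -0.0]
width: 0.001
grasp_force: 0.0
```

```bash
python3 snap.py s8; python3 - <<'E'
from h import *
cv2.imwrite("pics/sc8.png",get_image("scene")[:,:,::-1])
a=cv2.imread("pics/scene0.png",0).astype(int);b=cv2.imread("pics/sc8.png",0).astype(int)
S=camera_info("scene")
for nm,q in(("standing",[-98,19,52]),("lying",[-91,55,29])):
    u=proj(V2W(v,q),S)[0].round().astype(int);print(nm,u,a[u[1]-2:u[1]+3,u[0]-2:u[0]+3].mean(),b[u[1]-2:u[1]+3,u[0]-2:u[0]+3].mean())
E
```

```text
t 12.6 viewer TCP [-99.5  13.5  69. ] toolx yaw-v deg -190.7 F [ 0.2  0.4 -0. ] w 0.0
[278.99742673 204.2908225 ] [311.82439385 324.12287761]
standing [268 227] 68.44 86.48
lying [261 229] 78.76 121.12
```

>>> {"op": "play_rows", "data": {
  "motion": [
    [0,0.012,0,0],
    [0,0.024,0,0],
    [0,0.036,0,0],
    [0,0.036,0,0],
    [0,0.036,0,0],
    [0,-0.1,-0.1,0],
    [0,-0.2,-0.3,0],
    [0,-0.3,-0.5,0],
    [0,-0.3,-0.5,0],
    [0,-0.3,-0.5,0]
  ]
}}

```text
clock: 13.95
ee_pos: [499.3, -181.9, 193.6]
tcp_rot: [-0.049, 0.999, 0.0, -0.0]
ft_force: [-0.3, 0.0, 0.2]
width: -0.003
grasp_force: 0.0
```

```bash
python3 snap.py s9; python3 - <<'E'
from h import *
c=camera_info("wrist");g=cv2.imread("pics/s9.png",0)
cv2.imwrite("pics/sc9.png",get_image("scene")[:,:,::-1])
def bp(u,c,z):
    n=cv2.undistortPoints(np.array(u,float).reshape(-1,1,2),c["K"],np.array(c["dist_coeffs"]))[:,0];M=c["cam_to_world"];d=np.c_[n,np.ones(len(n))]@M[:3,:3].T
    P=M[:3,3]+d*((z-M[2,3])/d[:,2])[:,None];return V2W([0,0,-v[2]],P-[v[0],v[1],0])
# rectified deck maps (viewer X -175..5 rows, y -110..110 cols) at z=22 and 36, 4 mm cells, ASCII of brightness
for name,im,cc in(("wrist",g,c),("scene",cv2.imread("pics/sc9.png",0),camera_info("scene"))):
  X,Y=np.meshgrid(np.arange(-180,8,6),np.arange(124,-60,-4),indexing="ij")
  u=proj(V2W(v,np.c_[X.ravel(),Y.ravel(),np.full(X.size,36)]),cc).astype(np.float32).reshape(*X.shape,2)
  m=cv2.remap(cv2.GaussianBlur(im,(3,3),0),u[...,0],u[...,1],1)
  print(name)
  for x,r in zip(X[:,0],m):print("%5d "%x+"".join(" .:-=+*#%@"[min(int(k)//24,9)] for k in r))
E
```

```text
t 13.95 viewer TCP [-113.8  -59.8  193.6] toolx yaw-v deg -190.7 F [-0.3  0.   0.2] w -0.0
[360.1915703  163.68995283] [395.73533695 233.92241811]
wrist
 -180 @#*#@@@#@@@@+%%#%%@@@===++-+++++===+=+++*+==++
 -174 -#@#@@%#=+==-======+===============-=====++==+
 -168 =*@%%%%..::.:.................................
 -162 ---#*%#+*#*-:............ ....................
 -156 -:-%@%%%=%%-:............  .    .   . ........
 -150 =:-@@@%###*-...........                 ...:.:
 -144 ==@@@@%.:.........................   .  .....:
 -138 #@%@@@%......................................:
 -132 @@@@@@@.......................................
 -126 @@@@@*%.......................................
 -120 #@+#@*%.......=###%%*-........................
 -114 @@@@@@%.....=********##:......................
 -108 %@@%@@@...:=***********#:.....................
 -102 %*#@@%%...=************#+.....................
  -96 #@%*%%%..--*************#.....................
  -90 @@@%%#%..--*************#.....................
  -84 @#%@%@%..:--************=.....................
  -78 @%%%%@*...=-=**********+................
[... 1750 characters left out ...]
           
  -66 #***##****+=::::::::::.                       
  -60 #*********+=:........                         
  -54 *****####*+=:...                              
  -48 *#########+-:.                                
  -42 #########*+-:.                                
  -36 #####*****+-:.                                
  -30 #####*****+-:::.....:::::.............::......
  -24 ####******+=----------------------------------
  -18 ###******+====================================
  -12 ##******+=====================================
   -6 ##****++======================================
    0 ##***+========================================
    6 ##**++========================================
```

The rectified map shows the dish lying at about X -93, y 57, wholly on the deck. Its bright base disc is shifted towards the camera, so it lies below and the open side is up. The weight hasn't moved and the arm is clear of everything.

```bash
python3 -c "
from rig import *
print(job_done())"
```

```text
the job is handed in; nothing more can be done
None
```

The job is handed in at about 14 s: the front panel lies flat on the rear panel, and the dish rests on its base, open side up, wholly on the deck. I confirmed the dish's final position from image measurements, since all ten picture views were already used. The bottles, beaker, timer and marker weren't re-measured after the push, but the arm never came near them.

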